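# Pry open a surrendered steel case

### The job

The pry blade's handle is pushed in under the low steel riser: pull the tool right out by its blade, lay it down on the cart top and let go of it. Then take it again by its wooden handle, push the blade into the slot under the tab of the closed case's hinged lid and lever the lid up, using only the blade and never the fingers, until the lid stands open about 45 degrees by itself. Finally lay the tool down on the cart top beside the case, and leave the other things where they are.

Things in the scene. Friction and masses are not known exactly. Their poses are not given: they have to be found in the camera images.
- pry: Loose flat pry tool lying flat, 120 g: wooden handle 110 long, 24 wide, 20 high; straight steel blade 80 long, 24 wide, 4 thick, leaving the handle's end at half height (8 to 12 mm up). Origin: on the underside, mid-width, where handle and blade meet; x along the blade to its tip, z up; handle from x = 0 to -110. At the start only the last 45 to 55 mm of blade stick out of the riser's front.
- pry_tip (a point): Middle of the blade's tip edge, 80 mm along x from the tool's origin and 10 mm above its underside.
- pry_grip (a point): Point in the middle of the handle where it is well gripped across its 24 mm width: 45 mm behind the origin, 10 mm above the underside.
- riser: Low sheet-steel riser, 170 deep (x), 240 wide (y), 42 high, 4 mm sheet, closed at both sides and back, open at its front (-x); clearance under its roof 38 mm. Papers lie on the rear of its roof. Origin: centre of its footprint on the cart top. Fixed.
- case: Fixed grey-painted steel case, 130 deep (x), 190 wide (y), 66 high with the lid shut, walls 4 mm. Origin: centre of its footprint on the cart top; its front, with the slot, faces -x. The lid is a 6 mm plate hinged along the top of the rear (+x) wall, 60 mm above the cart top.
- case_slot (a point): Centre of the mouth of the pry slot, on the outer face of the case's front wall (65 mm in front of the case's origin, 54.5 mm up). The slot is a gap 46 wide, 11 high in the top of the 4 mm front wall, right under the shut lid; behind it the case is hollow. Axes as the case: x points into the case.
- lid_tab (a point): Front edge of the small tab (42 wide, 6 thick) in the middle of the lid's front edge; it juts out 12 mm over the slot. Moves with the lid.
- case_lid (a joint): Angle of the lid: 0 shut, grows as it opens, 1.57 upright, at most 1.7. Stiff hinge: it stays where it is left. About 2 N at the front edge raise it.
- tape: Yellow and black tape measure, 65 x 35 x 60 high, standing on the cart top. Loose bystander.
- padlock: Brass padlock lying flat, 50 x 75 x 22 high. Loose bystander.
- spray: White plastic bottle, 64 across, 170 high. Loose bystander.

How it is judged:
By the outcome, as a careful person would: the job done as asked, in the order asked, and still so for the second after the job is handed in, with the robot touching nothing.
It also fails if it takes over 64 s, if anything falls off the work surface, if the arm or the gripper's body presses on something with over 40 N, if the wrist force passes 120 N, or if a joint passes its speed limit or range.

### The arm

A 6-joint arm with a two-finger parallel gripper is mounted at the origin on the work surface. World frame = base frame: x ahead of the robot, y to its left, z up, the work surface at z = 0. Lengths are in m, angles in rad, forces in N, time in s.
With the tool pointing down it reaches from about 0.35 to 0.95 m from the base axis. Payload 17.4 kg.
Tool frame: the origin (TCP) lies midway between the tips of the shut fingers; the grasp point (between the pads) lies 19 mm behind it; z points along the fingers, y is the line along which they close (so a half turn about z gives the same grasp; the last joint's range is limited). The gripper opens to 93 mm and grips with 3 to 60 N. Pads are 15 mm wide; open, the fingers measure 128 mm over their backs; the gripper's body (75 mm by 188 mm) begins 65 mm behind the grasp point.
Start: joints at [-1.252, 0.116, 1.442, -0, 1.584, -0.038], TCP at [0.236, -0.632, 0.219] pointing down, gripper open.
Joint ranges: [-2.83, 2.83], [-0.83, 2.19], [0.07, 2.5], [-1.14, 4.28], [0.01, 3], [-2.97, 2.97]. Speed limits (rad/s): [1.89, 1.89, 2.22, 3.14, 3.14, 3.14].

### API

Orientations are given as a unit quaternion [x, y, z, w].
In Python, from cell import r gives the robot as it stands.
- The arm moves only by the tool move_arm, never from a script. Its argument "commands" is a list that holds one entry, the list of rows, each a list of 5 numbers: the shift along the tool's x, y, z in m, then the turn about the tool's z in degrees, then the closure, from -1 (fully open) to 1 (shut). In form: [[[x, y, z, spin, gripper], ...]]. A call has 1 to 20 rows; each row is the pose to reach, as a shift and turn from the pose commanded when the call began, along the tool's axes at that moment; what a row does not reach only later rows make up. A row lasts 1/12 s, in which the tool goes at most 41.7 mm and 7.16 degrees, less where a joint would pass 70% of its speed; a pose out of reach is approached as far as the arm can. A call with a gripper value outside its range is refused whole. The fingers move at their own pace and stop on an object; "force" is the grip in N (left out, the last holds). Time passes only in rows, so rows that repeat a pose let the fingers close. It gives the time, the measured TCP pose, the force, the opening and the grip force at its end, in the units of the state.
- r.get_obs(): the state, without advancing time (a new reading comes with each control period).
- r.get_image(name): name is "scene" or "top"; returns the picture (480x640x3 uint8, red, green, blue); there is no depth.
- r.camera_params(name): a dict with "fx", "fy", "cx", "cy" (pixels), "world_from_camera" (4x4, takes a point from camera to world coordinates). Camera axes: x right, y down, z forward; pixel columns grow to the right and rows downward; lengths in m; the calibration is good to about 2 mm. A picture is of the moment at which its call begins. camera_params takes no time and is no camera call.
- r.sign_off(): hands the job in; it is judged then, once.
The state is a dict: "time": time; "joints": joint angles; "qvel": joint speeds; "effort": joint torques, N m; "ee_pos": TCP position; "eef_rot": TCP orientation; "wrist_force": force on the tool from outside, world axes, zero at the start; "wrist_torque": the same for the moment, N m; "opening": finger opening in m; "grip_force": force on a finger pad.
Only numpy, scipy, OpenCV 4.12 (cv2) and the standard library are available. Lean on these libraries where they do the work, as an engineer would, in place of code of your own. Each camera call takes 0.05 s, during which the arm holds its last target. There are 200 camera calls.

## Working session

There is one attempt and no reset: what is moved stays moved. The work goes in short steps, Python scripts to look and compute and a tool call to move; the robot and the scene stay as the last step left them, time stands still between calls to the robot, and variables do not carry over. Pictures are saved under pics/ and viewed, at most 12 in all, crops included, and the job is handed in when it is done.

Besides the shell and the picture viewer there is one more tool, called after ">>>" as name([rows], argument=value, ...), one row to a line, values as JSON. move_arm: Moves the arm, as the interface text tells. Its arguments: {"type":"object","properties":{"commands":{"type":"array"},"force":{"type":"number"}},"required":["commands"]}

```bash
mkdir -p pics; ls; python3 - <<'E'
from cell import r
import cv2,numpy as np
o=r.get_obs();print({k:np.round(v,3).tolist() for k,v in o.items()})
for n in("scene","top"):
    im=r.get_image(n);cv2.imwrite(f"pics/{n}0.png",im[...,::-1]);p=r.camera_params(n)
    print(n,p["fx"],p["fy"],p["cx"],p["cy"],np.round(p["world_from_camera"],4).tolist())
E
```

```text
pics
{'time': 0.0, 'joints': [-1.252, 0.116, 1.442, 0.0, 1.584, -0.038], 'qvel': [-0.001, -0.0, 0.001, 0.0, -0.001, 0.001], 'effort': [0.001, -72.126, -62.261, 0.078, 0.024, -0.0], 'ee_pos': [0.236, -0.632, 0.218], 'eef_rot': [0.984, 0.177, -0.0, -0.001], 'wrist_force': [0.097, 0.109, -0.03], 'wrist_torque': [0.028, -0.071, 0.002], 'grip_force': 0.0, 'opening': 0.093}
scene 607.6258560179728 607.6258560179728 323.382050024658 249.95464290323088 [[-0.2056, 0.5068, -0.8372, 1.5682], [0.9785, 0.1192, -0.1681, 0.1424], [0.0146, -0.8538, -0.5205, 0.6655], [0.0, 0.0, 0.0, 1.0]]
top 579.4811558296257 579.4811558296257 321.0246793881395 234.15909280076664 [[0.006, -0.9945, 0.1041, 0.509], [-0.9999, -0.0076, -0.015, -0.0683], [0.0157, -0.104, -0.9945, 1.1289], [0.0, 0.0, 0.0, 1.0]]
```

View pics/scene0.png

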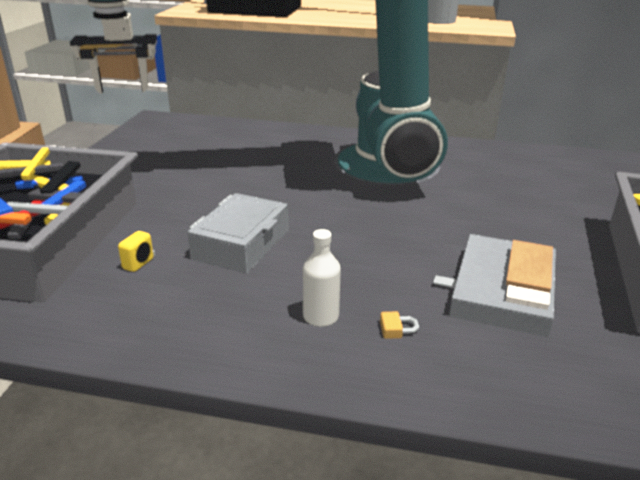

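View pics/top0.png

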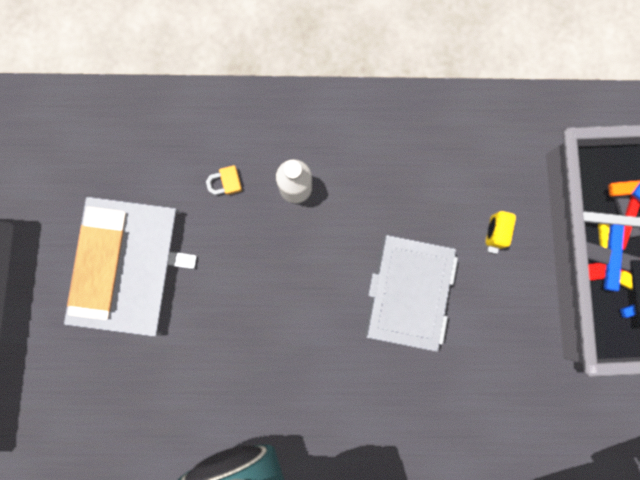

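The scene view shows the riser on the right with the blade stub at (443,282), and the case at (240,230). The top view shows the blade tip at (195,261), the riser front edge at about (165,268), the case's tab at (375,285) facing left, the bottle at (294,180) and the padlock at (229,180).

```bash
cat > h.py <<'E'
from cell import r
import cv2,numpy as np
def ray(n,uv,z):
    p=r.camera_params(n);T=np.array(p["world_from_camera"]);uv=np.atleast_2d(uv).astype(float)
    d=np.c_[(uv[:,0]-p["cx"])/p["fx"],(uv[:,1]-p["cy"])/p["fy"],np.ones(len(uv))]@T[:3,:3].T
    return T[:3,3]+d*((z-T[2,3])/d[:,2])[:,None]
def state():
    o=r.get_obs()
    print({k:np.round(o[k],3).tolist() for k in("time","ee_pos","eef_rot","wrist_force","wrist_torque","opening","grip_force")})
E
python3 - <<'E'
from h import *
im=cv2.imread("pics/top0.png");g=cv2.cvtColor(im,6);hsv=cv2.cvtColor(im,40)
def blobs(m,x0,x1,y0,y1,z,name,k=1):
    s=np.zeros_like(m);s[y0:y1,x0:x1]=m[y0:y1,x0:x1]
    if k>1:s=cv2.morphologyEx(s,cv2.MORPH_OPEN,np.ones((k,k)))
    c=max(cv2.findContours(s,0,1)[0],key=cv2.contourArea)
    b=cv2.boxPoints(cv2.minAreaRect(c));print(name,cv2.contourArea(c),b.round(1).tolist());print(ray("top",b,z)[:,:2].round(4).tolist())
    return c
g0=(g>110).astype(np.uint8)*255
blobs(g0,60,180,190,340,.042,"riser",9)
blobs(g0,174,215,245,275,.012,"blade")
c=blobs(g0,360,465,225,360,.066,"case",25)
s=np.zeros_like(g0);s[265:305,360:380]=g0[265:305,360:380]
for v in range(240,345,6):
    row=g[v,355:470].astype(int);i=np.where(row>110)[0];print(v,355+i[0],355+i[-1],end="; ")
cv2.imwrite("pics/crop0.png",np.hstack([cv2.resize(im[240:360,360:480],None,fx=3.3,fy=3.3),cv2.resize(im[220:340,140:260],None,fx=3.3,fy=3.3)]))
E
```

```text
riser 15922.0 [[60.0, 190.0], [179.0, 190.0], [179.0, 339.0], [60.0, 339.0]]
[[0.7028, 0.4085], [0.7048, 0.1847], [0.4264, 0.176], [0.4253, 0.394]]
blade 1067.0 [[174.0, 245.0], [214.0, 245.0], [214.0, 274.0], [174.0, 274.0]]
[[0.6027, 0.198], [0.6033, 0.1211], [0.5475, 0.1197], [0.547, 0.1962]]
case 10109.0 [[360.0, 225.0], [455.0, 225.0], [455.0, 358.0], [360.0, 358.0]]
[[0.6378, -0.1564], [0.6392, -0.3328], [0.3966, -0.3284], [0.3959, -0.1562]]
240 355 469; 246 355 469; 252 355 469; 258 355 469; 264 355 469; 270 355 469; 276 355 469; 282 355 469; 288 355 469; 294 355 469; 300 355 469; 306 355 469; 312 355 469; 318 355 469; 324 355 469; 330 355 469; 336 355 469; 342 355 469;
```

View pics/crop0.png

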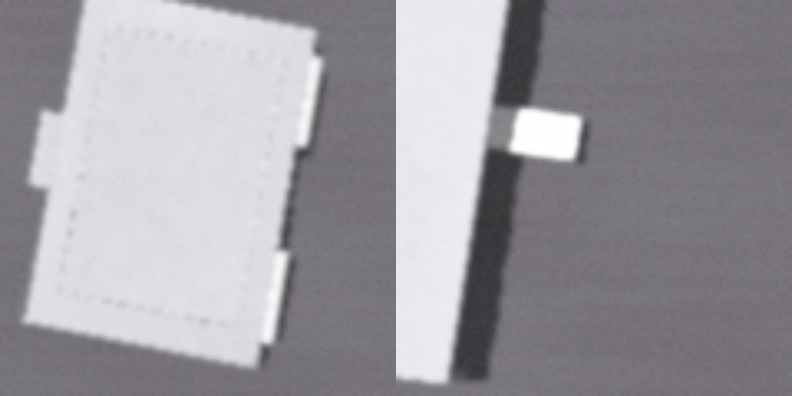

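The crop shows the case's tab at the left edge, the hinges at the right, and a bright blade end of about 27 x 15 px. The background was above my threshold, so I'll raise it.

```bash
python3 - <<'E'
from h import *
im=cv2.imread("pics/top0.png");g=cv2.cvtColor(im,6)
def blob(t,x0,x1,y0,y1,z,name,k=1):
    s=np.zeros_like(g);s[y0:y1,x0:x1]=(g>t)[y0:y1,x0:x1]*255
    if k>1:s=cv2.morphologyEx(s,cv2.MORPH_OPEN,np.ones((k,k)))
    c=max(cv2.findContours(s,0,1)[0],key=cv2.contourArea)
    b=cv2.boxPoints(cv2.minAreaRect(c));w=ray("top",b,z)[:,:2];e=w[1:]-w[:-1]
    print(name,b.round(1).tolist(),w.round(4).tolist(),"mid",w.mean(0).round(4),"len",np.linalg.norm(e,axis=1).round(4)[:2],"ang",np.degrees(np.arctan2(e[:,1],e[:,0])).round(1))
blob(150,120,182,190,345,.042,"riserfront",5)
blob(215,172,215,245,275,.012,"blade")
blob(140,172,215,250,275,.012,"blade+shade")
blob(160,360,452,225,360,.066,"lid",21)
blob(160,360,383,265,305,.066,"tab")
hsv=cv2.cvtColor(im,40);print(g[285,350:385].tolist())
for n,x0,x1,y0,y1 in(("padlock",200,250,155,205),("tape",480,520,205,260),("spray",270,320,150,210)):
    m=(hsv[y0:y1,x0:x1,1]>100) if n!="spray" else g[y0:y1,x0:x1]>150
    v,u=np.nonzero(m);print(n,ray("top",[u.mean()+x0,v.mean()+y0],.08 if n=="spray" else .02)[0,:2].round(3))
E
```

```text
riserfront [[103.30000305175781, 329.8999938964844], [120.19999694824219, 200.5], [175.10000610351562, 207.6999969482422], [158.1999969482422, 337.1000061035156]] [[0.4422, 0.3155], [0.6837, 0.2947], [0.6709, 0.191], [0.4297, 0.2143]] mid [0.5567 0.2539] len [0.2424 0.1044] ang [ -4.9 -97.  174.5]
blade [[174.5, 265.20001220703125], [176.60000610351562, 252.10000610351562], [195.5, 255.1999969482422], [193.3000030517578, 268.3999938964844]] [[0.5638, 0.1958], [0.589, 0.1924], [0.5833, 0.1562], [0.558, 0.1596]] mid [0.5735 0.176 ] len [0.0255 0.0367] ang [ -7.6 -99.1 172.2]
blade+shade [[172.5, 265.8999938964844], [175.10000610351562, 250.6999969482422], [196.5, 254.1999969482422], [193.89999389648438, 269.5]] [[0.5624, 0.1995], [0.5918, 0.1956], [0.5852, 0.1543], [0.5559, 0.1583]] mid [0.5738 0.1769] len [0.0296 0.0418] ang [ -7.6 -99.1 172.2]
lid [[362.70001220703125, 339.3999938964844], [377.6000061035156, 234.6999969482422], [456.3999938964844, 245.89999389648438], [441.5, 350.6000061035156]] [[0.4291, -0.161], [0.6201, -0.189], [0.6003, -0.3347], [0.4096, -0.304]] mid [ 0.5148 -0.2472] len [0.193  0.1471] ang [ -8.3 -97.7 170.8]
tab [[369.0, 265.0], [382.0, 265.0], [382.0, 304.0], [369.0, 304.0]] [[0.564, -0.1729], [0.5641, -0.1968], [0.493, -0.1964], [0.4928, -0.1727]] mid [ 0.5285 -0.1847] len [0.0239 0.0712] ang [-89.6 179.7  90.3]
[121, 120, 122, 121, 120, 118, 122, 121, 122, 120, 119, 121, 120, 120, 118, 121, 120, 118, 120, 140, 179, 214, 223, 223, 220, 223, 223, 225, 226, 227, 225, 224, 225, 225, 223]
padlock [0.73  0.091]
tape [ 0.637 -0.434]
spray [ 0.724 -0.028]
```

```bash
cat >> h.py <<'E'
from scipy.spatial.transform import Rotation as R
def shift(x,y,z,yaw):  # yaw: world angle of tool x, deg; from the measured pose
    o=r.get_obs();M=R.from_quat(o["eef_rot"]).as_matrix()
    d=M.T@(np.array([x,y,z])-o["ee_pos"]);a=np.degrees(np.arctan2(M[1,0],M[0,0]))
    print("shift",d.round(4).tolist(),"spin",round((a-yaw+180)%360-180,2))
E
python3 - <<'E'
from h import *
shift(.574,.181,.12,81.5)
E
```

```text
shift [0.6011, -0.6438, 0.0986] spin -61.06
```

>>> move_arm([
  [[0.601, -0.644, 0.0, -61, -1], [0.601, -0.644, 0.0, -61, -1], [0.601, -0.644, 0.0, -61, -1], [0.601, -0.644, 0.0, -61, -1], [0.601, -0.644, 0.0, -61, -1], [0.601, -0.644, 0.0, -61, -1], [0.601, -0.644, 0.0, -61, -1], [0.601, -0.644, 0.0, -61, -1], [0.601, -0.644, 0.0, -61, -1], [0.601, -0.644, 0.0, -61, -1], [0.601, -0.644, 0.0, -61, -1], [0.601, -0.644, 0.0, -61, -1], [0.601, -0.644, 0.0, -61, -1], [0.601, -0.644, 0.0, -61, -1], [0.601, -0.644, 0.0, -61, -1], [0.601, -0.644, 0.0, -61, -1], [0.601, -0.644, 0.0, -61, -1], [0.601, -0.644, 0.0, -61, -1], [0.601, -0.644, 0.0, -61, -1], [0.601, -0.644, 0.0, -61, -1]],
], force=30)

```text
time: 1.77
ee_pos: [0.5559, 0.1393, 0.2184]
eef_rot: [0.758, 0.653, -0.0, -0.0]
wrist_force: [1.0, -1.4, 0.7]
opening: 0.0931
grip_force: 0.0
```

>>> move_arm([
  [[0, 0, 0, 0, -1], [0, 0, 0, 0, -1]],
])

```text
time: 1.93
ee_pos: [0.5557, 0.1386, 0.2177]
eef_rot: [0.757, 0.653, -0.001, -0.0]
wrist_force: [0.0, -0.7, -0.1]
opening: 0.0928
grip_force: 0.0
```

```bash
python3 - <<'E'
from h import *
state();shift(.574,.181,.003,81.5)
E
```

```text
{'time': 1.933, 'ee_pos': [0.556, 0.139, 0.218], 'eef_rot': [0.757, 0.653, -0.001, -0.0], 'wrist_force': [0.038, -0.698, -0.143], 'wrist_torque': [-0.065, -0.042, -0.012], 'opening': 0.093, 'grip_force': 0.0}
shift [0.0448, 0.0122, 0.2146] spin 0.11
```

>>> move_arm([
  [[0.045, 0.012, 0.03, 0, -1], [0.045, 0.012, 0.07, 0, -1], [0.045, 0.012, 0.11, 0, -1], [0.045, 0.012, 0.15, 0, -0.4], [0.045, 0.012, 0.18, 0, -0.2], [0.045, 0.012, 0.2, 0, -0.2], [0.045, 0.012, 0.21, 0, -0.2], [0.045, 0.012, 0.214, 0, -0.2], [0.045, 0.012, 0.214, 0, -0.2], [0.045, 0.012, 0.214, 0, -0.2]],
])

```text
time: 2.77
ee_pos: [0.5751, 0.1795, 0.0064]
eef_rot: [0.758, 0.652, 0.001, 0.0]
wrist_force: [1.0, 0.4, -0.4]
opening: 0.0564
grip_force: 0.0
```

```bash
python3 - <<'E'
from h import *
state()
im=r.get_image("scene")[200:340,380:580];cv2.imwrite("pics/g1.png",cv2.resize(im[...,::-1],None,fx=3.5,fy=3.5))
E
```

```text
{'time': 2.767, 'ee_pos': [0.575, 0.179, 0.006], 'eef_rot': [0.758, 0.652, 0.001, 0.0], 'wrist_force': [0.961, 0.357, -0.396], 'wrist_torque': [0.017, -0.028, 0.008], 'opening': 0.056, 'grip_force': 0.0}
```

View pics/g1.png

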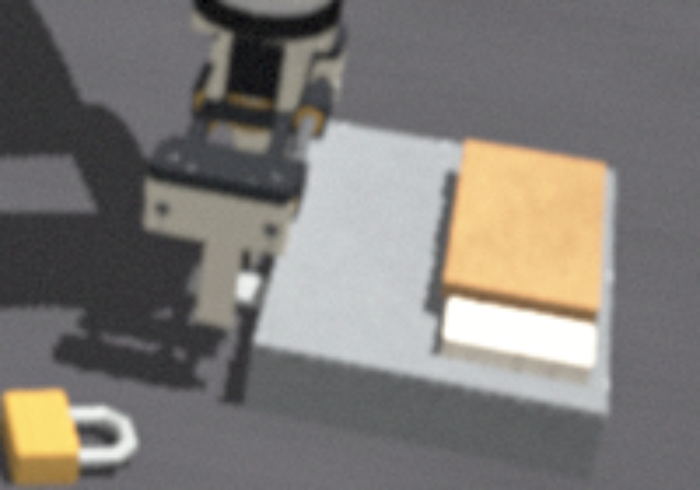

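The fingers straddle the blade next to the riser front. Next I go 3 mm lower and close.

>>> move_arm([
  [[0, 0, 0.003, 0, -0.2], [0, 0, 0.003, 0, 1], [0, 0, 0.003, 0, 1], [0, 0, 0.003, 0, 1], [0, 0, 0.003, 0, 1], [0, 0, 0.003, 0, 1], [0, 0, 0.003, 0, 1], [0, 0, 0.003, 0, 1]],
], force=40)

```text
time: 3.48
ee_pos: [0.5743, 0.1797, 0.0017]
eef_rot: [0.758, 0.652, -0.0, -0.0]
wrist_force: [-0.9, 0.7, 1.0]
opening: 0.0225
grip_force: 40.0
```

>>> move_arm([
  [[0, 0, -0.003, 0, 1], [-0.01, 0, -0.003, 0, 1], [-0.03, 0, -0.003, 0, 1], [-0.055, 0, -0.003, 0, 1], [-0.08, 0, -0.003, 0, 1], [-0.105, 0, -0.003, 0, 1], [-0.13, 0, -0.003, 0, 1], [-0.155, 0, -0.003, 0, 1], [-0.18, 0, -0.003, 0, 1], [-0.2, 0, -0.003, 0, 1], [-0.2, 0, -0.001, 0, 1], [-0.2, 0, 0.0, 0, 1], [-0.2, 0, 0.0, 0, 1], [-0.2, 0, 0.0, 0, 1]],
])

```text
time: 4.65
ee_pos: [0.5446, -0.0177, 0.0017]
eef_rot: [0.758, 0.653, 0.0, 0.0]
wrist_force: [-0.4, -0.5, -0.2]
opening: 0.023
grip_force: 40.0
```

```bash
python3 - <<'E'
from h import *
state()
im=r.get_image("scene")[170:330,300:540];cv2.imwrite("pics/g2.png",cv2.resize(im[...,::-1],None,fx=3.2,fy=3.2))
E
```

```text
{'time': 4.65, 'ee_pos': [0.545, -0.018, 0.002], 'eef_rot': [0.758, 0.653, 0.0, 0.0], 'wrist_force': [-0.387, -0.519, -0.182], 'wrist_torque': [-0.094, -0.068, -0.021], 'opening': 0.023, 'grip_force': 39.985}
```

View pics/g2.png

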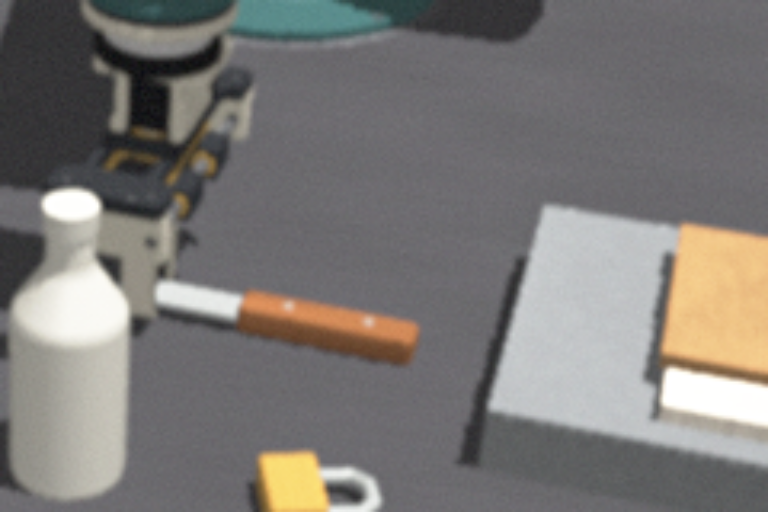

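The tool is clear of the riser: handle rear at about (430,277) in the scene picture, riser front at about (455,280). I release, rise and measure.

>>> move_arm([
  [[0, 0, 0, 0, -0.2], [0, 0, 0, 0, -0.2], [0, 0, 0, 0, -0.2], [0, 0, 0, 0, -0.2], [0, 0, -0.02, 0, -0.2], [0, 0, -0.06, 0, -0.2], [0, 0, -0.1, 0, -0.2], [-0.03, 0.02, -0.14, 0, -0.2], [-0.05, 0.05, -0.18, 0, -0.2], [-0.05, 0.09, -0.2, 0, -0.2], [-0.05, 0.13, -0.2, 0, -0.2], [-0.05, 0.15, -0.2, 0, -0.2]],
])

```text
time: 5.7
ee_pos: [0.6875, -0.0909, 0.2047]
eef_rot: [0.758, 0.652, 0.001, 0.002]
wrist_force: [-0.4, -0.2, 0.5]
opening: 0.0558
grip_force: 0.0
```

```bash
python3 - <<'E'
from h import *
state()
im=r.get_image("top")[...,::-1].copy();cv2.imwrite("pics/t2.png",im)
E
```

```text
{'time': 5.7, 'ee_pos': [0.688, -0.091, 0.205], 'eef_rot': [0.758, 0.652, 0.001, 0.002], 'wrist_force': [-0.438, -0.18, 0.48], 'wrist_torque': [-0.042, -0.071, 0.003], 'opening': 0.056, 'grip_force': 0.0}
```

View pics/t2.png

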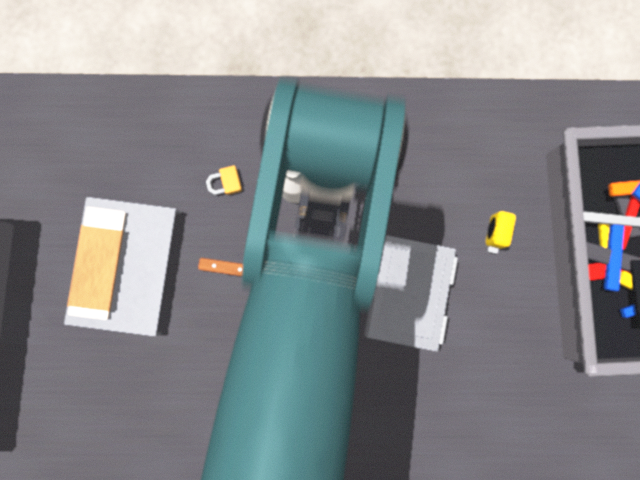

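The top view shows the handle's rear at (199,265), undisturbed, the bottle still upright and most of the rest hidden by the arm. Next: handle end and axis, plus finer case edges from the first picture.

```bash
python3 - <<'E'
from h import *
im=cv2.imread("pics/t2.png");hsv=cv2.cvtColor(im,40)
m=np.zeros(im.shape[:2],np.uint8);s=(hsv[...,0]<15)&(hsv[...,1]>110)&(hsv[...,2]>90);m[250:290,185:245]=s[250:290,185:245]*255
c=max(cv2.findContours(m,0,1)[0],key=cv2.contourArea);b=cv2.boxPoints(cv2.minAreaRect(c));w=ray("top",b,.02)
print("handle",b.round(1).tolist(),w[:,:2].round(4).tolist())
sc=r.get_image("scene")[...,::-1].copy();h=cv2.cvtColor(sc,40)
s=(h[...,0]<15)&(h[...,1]>110)&(h[...,2]>60);m=np.zeros(s.shape,np.uint8);m[230:300,340:450]=s[230:300,340:450]*255
c=max(cv2.findContours(m,0,1)[0],key=cv2.contourArea);b=cv2.boxPoints(cv2.minAreaRect(c));print("handle scene",b.round(1).tolist(),ray("scene",b,.02)[:,:2].round(4).tolist())
cv2.imwrite("pics/s2.png",sc)
# case edges, subpixel crossing, top0
g=cv2.cvtColor(cv2.imread("pics/top0.png"),6).astype(float)
def cross(line,t=170):
    i=np.where(line>t)[0][0];return i-1+(t-line[i-1])/(line[i]-line[i-1])
def fit(rows,x0,x1,z,n):
    p=np.array([[x0+cross(g[v,x0:x1]),v] for v in rows]);w=ray("top",p,z)[:,:2]
    k=np.polyfit(w[:,0],w[:,1],1);print(n,k,"ang",np.degrees(np.arctan(k[0])).round(2),"res",np.abs(w[:,1]-np.polyval(k,w[:,0])).max().round(4));return w
fit([*range(244,270,2),*range(302,334,2)],355,400,.066,"lid front");fit(range(278,294,2),355,400,.066,"tab")
def col(us,y0,y1,rev,n):
    p=[]
    for u in us:
        l=g[y0:y1,u]; l=l[::-1] if rev else l
        q=cross(l);p.append([u,(y1-1-q) if rev else y0+q])
    w=ray("top",p,.066)[:,:2];k=np.polyfit(w[:,1],w[:,0],1);print(n,k,np.degrees(np.arctan(k[0])).round(2))
col(range(392,446,4),215,265,0,"far");col(range(374,430,4),320,365,1,"near")
l=g[255:315,373];print("tabcol",l.round().astype(int).tolist())
E
```

```text
handle [[197.5, 269.29998779296875], [199.3000030517578, 257.1000061035156], [242.60000610351562, 263.5], [240.6999969482422, 275.79998779296875]] [[0.556, 0.1499], [0.5793, 0.1471], [0.5675, 0.0644], [0.5442, 0.0675]]
handle scene [[373.70001220703125, 272.5], [376.20001220703125, 260.20001220703125], [430.6000061035156, 271.1000061035156], [428.1000061035156, 283.3999938964844]] [[0.5895, 0.0455], [0.5442, 0.0443], [0.5594, 0.1526], [0.603, 0.1505]]
lid front [-0.19261725 -0.08492926] ang -10.9 res 0.0005
tab [-0.1938437  -0.07218707] ang -10.97 res 0.0003
far [0.19502048 0.66024823] 11.04
near [0.19188638 0.4655223 ] 10.86
tabcol [115, 117, 113, 117, 119, 119, 118, 122, 118, 119, 121, 119, 115, 118, 117, 119, 122, 135, 165, 207, 216, 217, 213, 220, 222, 222, 223, 222, 220, 224, 223, 224, 223, 221, 222, 220, 223, 218, 220, 222, 218, 197, 157, 142, 140, 144, 141, 153, 167, 179, 185, 190, 193, 202, 211, 220, 223, 222, 223, 225]
```

```bash
python3 - <<'E'
from h import *
shift(.5582,.077,.0025,81.45)
E
```

```text
shift [0.1464, -0.154, 0.1975] spin -0.03
```

>>> move_arm([
  [[0.03, -0.03, 0, 0, -0.2], [0.06, -0.06, 0, 0, -0.2], [0.09, -0.09, 0, 0, -0.2], [0.12, -0.12, 0.01, 0, -0.2], [0.146, -0.154, 0.04, 0, -0.2], [0.146, -0.154, 0.08, 0, -0.2], [0.146, -0.154, 0.11, 0, -0.2], [0.146, -0.154, 0.13, 0, -0.2], [0.146, -0.154, 0.14, 0, -0.2], [0.146, -0.154, 0.14, 0, -0.2], [0.146, -0.154, 0.14, 0, -0.2]],
])

```text
time: 6.72
ee_pos: [0.5551, 0.0774, 0.0626]
eef_rot: [0.758, 0.652, 0.0, 0.0]
wrist_force: [0.2, 0.1, 0.1]
opening: 0.0558
grip_force: 0.0
```

```bash
python3 - <<'E'
from h import *
state();shift(.5582,.077,.0025,81.45)
E
```

```text
{'time': 6.717, 'ee_pos': [0.555, 0.077, 0.063], 'eef_rot': [0.758, 0.652, 0.0, 0.0], 'wrist_force': [0.226, 0.127, 0.06], 'wrist_torque': [-0.047, -0.088, -0.043], 'opening': 0.056, 'grip_force': 0.0}
shift [0.0, 0.0031, 0.0601] spin -0.01
```

>>> move_arm([
  [[0, 0.003, 0.03, 0, -0.2], [0, 0.003, 0.05, 0, -0.2], [0, 0.003, 0.06, 0, -0.2], [0, 0.003, 0.06, 0, -0.2], [0, 0.003, 0.06, 0, 1], [0, 0.003, 0.06, 0, 1], [0, 0.003, 0.06, 0, 1], [0, 0.003, 0.06, 0, 1], [0, 0.003, 0.06, 0, 1], [0, 0.003, 0.06, 0, 1], [0, 0.003, 0.06, 0, 1], [0, 0.003, 0.06, 0, 1]],
], force=60)

```text
time: 7.72
ee_pos: [0.558, 0.077, 0.0021]
eef_rot: [0.758, 0.652, 0.0, 0.0]
wrist_force: [-1.6, -1.0, 4.2]
opening: 0.0235
grip_force: 60.0
```

```bash
python3 - <<'E'
from h import *
shift(.5549,-.0411,.0466,79.05)
E
```

```text
shift [-0.1173, 0.0145, -0.0445] spin 2.4
```

>>> move_arm([
  [[0, 0, -0.02, 0, 1], [0, 0, -0.044, 1, 1], [-0.03, 0.007, -0.044, 2.4, 1], [-0.06, 0.012, -0.044, 2.4, 1], [-0.09, 0.014, -0.044, 2.4, 1], [-0.11, 0.014, -0.044, 2.4, 1], [-0.117, 0.014, -0.044, 2.4, 1], [-0.117, 0.014, -0.044, 2.4, 1], [-0.117, 0.014, -0.044, 2.4, 1], [-0.117, 0.014, -0.044, 2.4, 1]],
])

```text
time: 8.55
ee_pos: [0.5543, -0.0398, 0.0456]
eef_rot: [0.771, 0.637, 0.0, -0.0]
wrist_force: [0.2, 0.4, -1.5]
opening: 0.0237
grip_force: 60.0
```

```bash
python3 - <<'E'
from h import *
state();shift(.5549,-.0411,.0466,79.05)
im=r.get_image("scene");cv2.imwrite("pics/s3.png",im[...,::-1]);cv2.imwrite("pics/s3c.png",cv2.resize(im[180:300,180:360,::-1],None,fx=4.2,fy=4.2,interpolation=cv2.INTER_CUBIC))
cv2.imwrite("pics/t3.png",r.get_image("top")[...,::-1])
E
```

```text
{'time': 8.55, 'ee_pos': [0.554, -0.04, 0.046], 'eef_rot': [0.771, 0.637, 0.0, -0.0], 'wrist_force': [0.185, 0.408, -1.504], 'wrist_torque': [0.004, -0.075, 0.006], 'opening': 0.024, 'grip_force': 59.975}
shift [-0.0011, 0.0008, -0.001] spin 0.02
```

View pics/s3c.png

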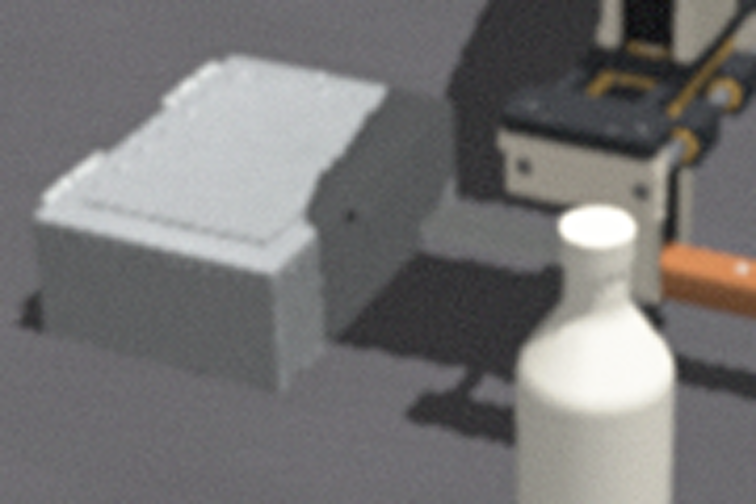

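The blade is in shadow beside the case, about 30 mm in front of the slot, with nothing touching. I'll insert slowly and watch the force.

>>> move_arm([
  [[-0.008, 0.001, -0.001, 0, 1], [-0.016, 0.001, -0.001, 0, 1], [-0.022, 0.001, -0.001, 0, 1], [-0.027, 0.001, -0.001, 0, 1], [-0.032, 0.001, -0.001, 0, 1], [-0.036, 0.001, -0.001, 0, 1], [-0.038, 0.001, -0.001, 0, 1], [-0.038, 0.001, -0.001, 0, 1]],
])

```text
time: 9.32
ee_pos: [0.5479, -0.0787, 0.0467]
eef_rot: [0.772, 0.636, 0.0, 0.0]
wrist_force: [-0.0, 0.6, -1.7]
opening: 0.0235
grip_force: 60.0
```

```bash
python3 - <<'E'
from h import *
state()
E
```

```text
{'time': 9.317, 'ee_pos': [0.548, -0.079, 0.047], 'eef_rot': [0.772, 0.636, 0.0, 0.0], 'wrist_force': [-0.024, 0.584, -1.72], 'wrist_torque': [-0.059, -0.093, -0.005], 'opening': 0.023, 'grip_force': 59.975}
```

>>> move_arm([
  [[-0.004, 0, 0, 0, 1], [-0.008, 0, 0, 0, 1], [-0.01, 0, 0, 0, 1], [-0.01, 0, 0, 0, 1], [-0.01, 0, -0.002, 0, 1], [-0.01, 0, -0.004, 0, 1], [-0.01, 0, -0.006, 0, 1], [-0.01, 0, -0.006, 0, 1]],
])

```text
time: 9.98
ee_pos: [0.5462, -0.088, 0.0531]
eef_rot: [0.771, 0.636, 0.0, 0.0]
wrist_force: [0.0, -0.3, -2.4]
opening: 0.0232
grip_force: 60.0
```

```bash
python3 - <<'E'
from h import *
state()
im=r.get_image("scene");cv2.imwrite("pics/s4.png",im[...,::-1]);cv2.imwrite("pics/s4c.png",cv2.resize(im[180:300,180:360,::-1],None,fx=4.2,fy=4.2,interpolation=cv2.INTER_CUBIC))
E
```

```text
{'time': 9.983, 'ee_pos': [0.546, -0.088, 0.053], 'eef_rot': [0.771, 0.636, 0.0, 0.0], 'wrist_force': [0.046, -0.252, -2.444], 'wrist_torque': [0.044, 0.028, -0.062], 'opening': 0.023, 'grip_force': 59.975}
```

View pics/s4c.png

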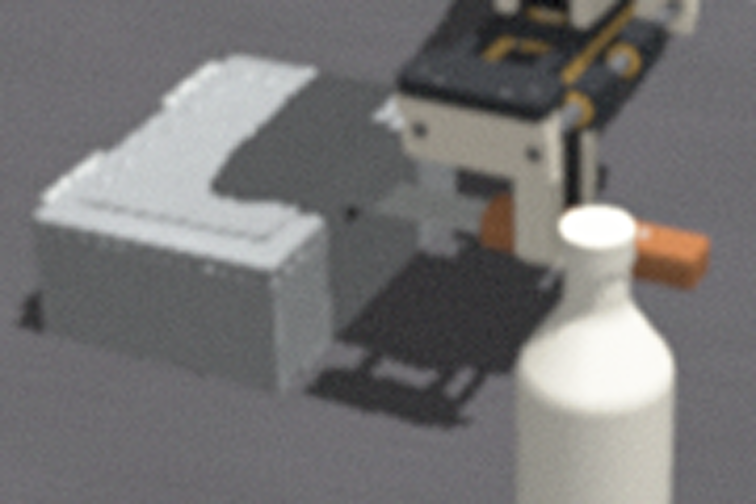

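The blade passes into the slot beneath the tab, entering the case front near crop (350,212), and the lid is just being touched. Next I lever along the lid's arc.

>>> move_arm([
  [[0, 0, -0.005, 0, 1], [-0.001, 0, -0.01, 0, 1], [-0.002, 0, -0.017, 0, 1], [-0.003, 0, -0.023, 0, 1], [-0.005, 0, -0.029, 0, 1], [-0.007, 0, -0.035, 0, 1], [-0.009, 0, -0.041, 0, 1], [-0.012, 0, -0.047, 0, 1], [-0.015, 0, -0.053, 0, 1], [-0.015, 0, -0.053, 0, 1]],
])

```text
time: 10.87
ee_pos: [0.5436, -0.1036, 0.1072]
eef_rot: [0.772, 0.636, 0.0, 0.001]
wrist_force: [-0.7, -0.3, -2.5]
opening: 0.0234
grip_force: 60.0
```

```bash
python3 - <<'E'
from h import *
state()
im=r.get_image("scene");cv2.imwrite("pics/s5.png",im[...,::-1]);cv2.imwrite("pics/s5c.png",cv2.resize(im[150:300,180:380,::-1],None,fx=3.8,fy=3.8,interpolation=cv2.INTER_CUBIC))
E
```

```text
{'time': 10.867, 'ee_pos': [0.544, -0.104, 0.107], 'eef_rot': [0.772, 0.636, 0.0, 0.001], 'wrist_force': [-0.739, -0.337, -2.481], 'wrist_torque': [0.038, -0.063, 0.045], 'opening': 0.023, 'grip_force': 59.975}
```

View pics/s5c.png

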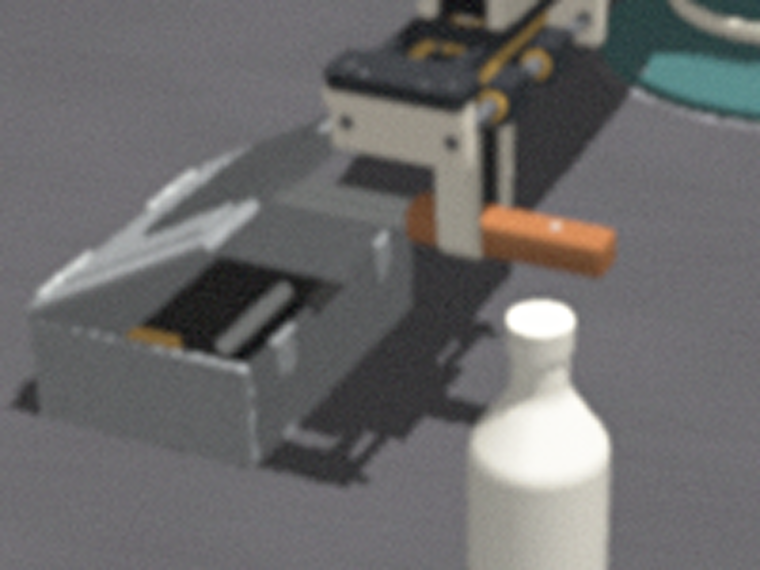

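The lid is up at about 30°, resting on the blade tip. I continue the arc to about 46°.

>>> move_arm([
  [[-0.003, 0, -0.005, 0, 1], [-0.007, 0, -0.01, 0, 1], [-0.011, 0, -0.015, 0, 1], [-0.015, 0, -0.0195, 0, 1], [-0.0185, 0, -0.0235, 0, 1], [-0.0185, 0, -0.0235, 0, 1], [-0.0185, 0, -0.0235, 0, 1]],
])

```text
time: 11.5
ee_pos: [0.5398, -0.1214, 0.1295]
eef_rot: [0.772, 0.636, 0.0, 0.0]
wrist_force: [0.5, -0.1, -1.3]
opening: 0.0235
grip_force: 60.0
```

```bash
python3 - <<'E'
from h import *
o=r.get_obs();state()
F=np.array([.5268,-.1864]);u=np.array([-.190,-.982]);p=o["ee_pos"]
d=(p[:2]-F)@u+.118;h=p[2]+.0099-.06;print("d",d,"h",h,"theta",np.degrees(np.arctan2(h,.13-d)))
im=r.get_image("scene");cv2.imwrite("pics/s6.png",im[...,::-1]);cv2.imwrite("pics/s6c.png",cv2.resize(im[150:300,180:380,::-1],None,fx=3.8,fy=3.8,interpolation=cv2.INTER_CUBIC))
E
```

```text
{'time': 11.5, 'ee_pos': [0.54, -0.121, 0.129], 'eef_rot': [0.772, 0.636, 0.0, 0.0], 'wrist_force': [0.501, -0.115, -1.305], 'wrist_torque': [0.042, -0.102, 0.001], 'opening': 0.024, 'grip_force': 59.975}
d 0.05172152833951886 h 0.07935437103635143 theta 45.39105769550086
```

>>> move_arm([
  [[0.005, 0, 0.002, 0, 1], [0.015, 0, 0.004, 0, 1], [0.035, 0, 0.004, 0, 1], [0.06, 0, 0.004, 0, 1], [0.085, 0, 0.004, 0, 1], [0.1, 0, 0.004, 0, 1], [0.1, 0, 0.004, 0, 1], [0.1, 0, 0.004, 0, 1]],
])

```text
time: 12.22
ee_pos: [0.5587, -0.0216, 0.1248]
eef_rot: [0.771, 0.637, -0.0, -0.0]
wrist_force: [-0.8, 0.2, -1.2]
opening: 0.0237
grip_force: 60.0
```

```bash
python3 - <<'E'
from h import *
state()
im=r.get_image("scene");cv2.imwrite("pics/s7.png",im[...,::-1]);cv2.imwrite("pics/s7c.png",cv2.resize(im[150:300,180:380,::-1],None,fx=3.8,fy=3.8,interpolation=cv2.INTER_CUBIC))
# expected pixel of lid front corners for several angles (underside, far/near side)
p=r.camera_params("scene");W=np.linalg.inv(np.array(p["world_from_camera"]))
F=np.array([.5268,-.1864]);u=np.array([-.190,-.982]);v=np.array([-u[1],u[0]])
for th in(35,40,45,50):
    t=np.radians(th)
    for s in(.095,-.095):
        q=F+u*(.13-.13*np.cos(t))+v*s;c=W@np.r_[q,.06+.13*np.sin(t),1]
        px=np.array([p["fx"]*c[0]/c[2]+p["cx"],p["fy"]*c[1]/c[2]+p["cy"]]);print(th,s,((px-[180,150])*3.8).round(0),end=" ")
E
```

```text
{'time': 12.217, 'ee_pos': [0.559, -0.022, 0.125], 'eef_rot': [0.771, 0.637, -0.0, -0.0], 'wrist_force': [-0.764, 0.224, -1.195], 'wrist_torque': [-0.023, -0.044, -0.01], 'opening': 0.024, 'grip_force': 59.975}
35 0.095 [191. 230.] 35 -0.095 [365.  86.] 40 0.095 [178. 211.] 40 -0.095 [353.  69.] 45 0.095 [163. 193.] 45 -0.095 [341.  52.] 50 0.095 [147. 176.] 50 -0.095 [327.  37.]
```

View pics/s7c.png

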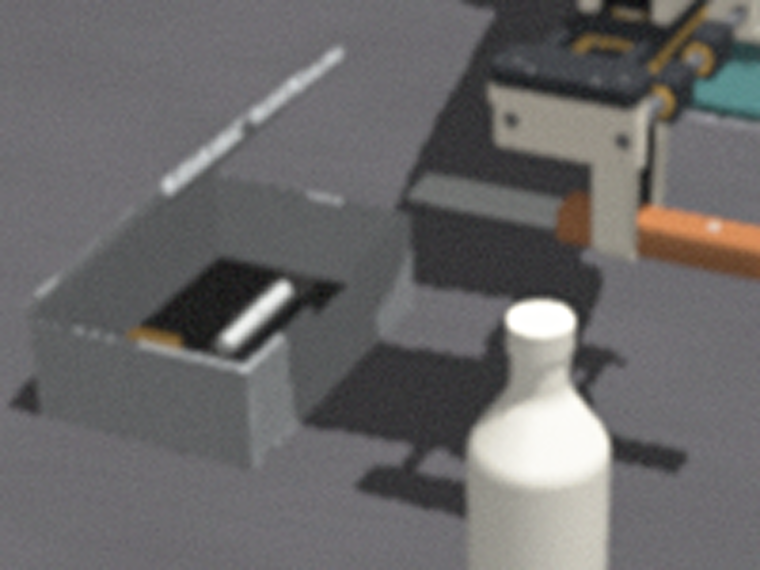

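The lid stands open with its front corners at crop (165,190) and (340,52), which match the 45° prediction. The blade is clear, so I lay the tool down in front of the case.

>>> move_arm([
  [[0, 0, 0.03, 0, 1], [0, 0, 0.06, 0, 1], [0, 0, 0.09, 0, 1], [0, 0, 0.107, 0, 1], [0, 0, 0.115, 0, 1], [0, 0, 0.119, 0, 1], [0, 0, 0.121, 0, 1], [0, 0, 0.122, 0, 1], [0, 0, 0.122, 0, 1], [0, 0, 0.122, 0, 1]],
])

```text
time: 13.1
ee_pos: [0.5593, -0.0229, 0.0043]
eef_rot: [0.771, 0.636, 0.001, 0.001]
wrist_force: [0.1, 0.3, -1.2]
opening: 0.0237
grip_force: 60.0
```

```bash
python3 - <<'E'
from h import *
state()
E
```

```text
{'time': 13.1, 'ee_pos': [0.559, -0.023, 0.004], 'eef_rot': [0.771, 0.636, 0.001, 0.001], 'wrist_force': [0.074, 0.28, -1.229], 'wrist_torque': [-0.032, -0.078, 0.004], 'opening': 0.024, 'grip_force': 59.976}
```

Not yet touching, so 2 mm lower, then open and rise straight up.

>>> move_arm([
  [[0, 0, 0.002, 0, 1], [0, 0, 0.002, 0, 1], [0, 0, 0.002, 0, 1], [0, 0, 0.002, 0, -0.2], [0, 0, 0.002, 0, -0.2], [0, 0, 0.002, 0, -0.2], [0, 0, 0.002, 0, -0.2], [0, 0, 0.002, 0, -0.2], [0, 0, -0.02, 0, -0.2], [0, 0, -0.06, 0, -0.2], [0, 0, -0.1, 0, -0.2], [0, 0, -0.14, 0, -0.2], [0, 0, -0.18, 0, -0.2], [0, 0, -0.22, 0, -0.2], [0, -0.04, -0.22, 0, -0.2], [0, -0.08, -0.22, 0, -0.2], [0, -0.1, -0.22, 0, -0.2], [0, -0.1, -0.22, 0, -0.2]],
])

```text
time: 14.6
ee_pos: [0.4581, -0.0033, 0.224]
eef_rot: [0.771, 0.637, 0.001, 0.001]
wrist_force: [-1.0, -0.2, 0.5]
opening: 0.056
grip_force: 0.0
```

```bash
python3 - <<'E'
from h import *
state()
a=r.get_image("scene")[...,::-1];cv2.imwrite("pics/s8.png",a)
E
```

```text
{'time': 14.6, 'ee_pos': [0.458, -0.003, 0.224], 'eef_rot': [0.771, 0.637, 0.001, 0.001], 'wrist_force': [-1.008, -0.221, 0.509], 'wrist_torque': [-0.073, -0.088, -0.014], 'opening': 0.056, 'grip_force': 0.0}
```

View pics/s8.png

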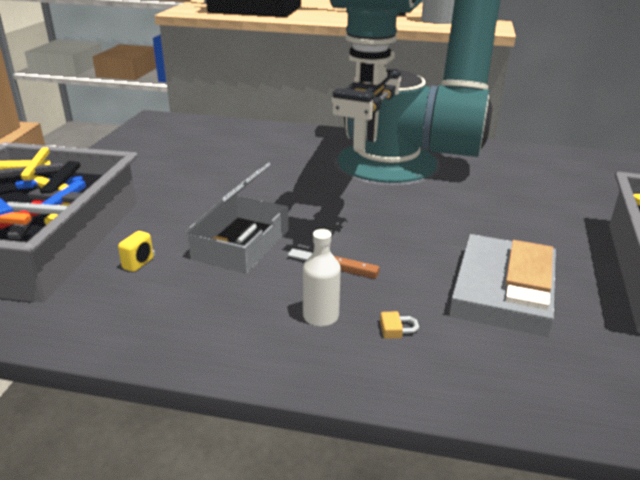

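The picture shows the lid open (its edge at (245,182)), the tool lying flat from (290,254) to (378,270) beside the case, and the bottle, padlock and tape where they were. Handing in.

```bash
python3 -c "
from cell import r
print(r.sign_off())"
```

```text
the job is handed in; nothing more can be done
None
```

Job handed in at about 14.6 s of the 64 s: the tool was pulled out by its blade, laid down and re-gripped by the handle, the lid was levered open to about 45° and stands by itself, and the tool now lies on the cart top just in front of the case with the other things where they were.

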